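Latch the tile and index the marking carriage

TASK

On the plywood tile jig, swing the brass hold-down arm shut over the tile until it rests in its catch. Then slide the marking carriage along its rail towards the red index block until its spring ball clicks into the notch, without running past it, and finish while still holding the carriage there in the gripper's fingers. Leave the jar, cup and bowl where they are.

Things in the scene. Friction and masses are not known exactly. Their poses are not given: they have to be found in the camera images.
- jig: Fixed plywood board, 220 x 320 x 18 mm, carrying a terracotta tile 100 x 100 mm (top 27 mm above the table) and, at its far side, an aluminium rail. Origin on the table, 10 mm nearer the robot than the board's centre; x points from tile to rail (away from the robot), y along the rail, z up. Turned up to 0.3 rad either way.
- rail_mid (a point): Middle of the aluminium rail's top, 50 mm above the table, at x = +60 mm of the jig. The rail is 16 mm wide, 300 mm long along the jig's y, on two dark end posts.
- catch (a point): Dark steel catch in which the end of the hold-down arm rests when shut; it is open towards the jig's -x. This point is the middle of its top, 48 mm above the table, at x = -56, y = +63 mm of the jig.
- hook (a joint): Angle in rad of the brass hold-down arm about its upright pivot. 0 = shut: the arm lies along the jig's +y, over the tile, at its stop in the catch. It grows as the arm opens, anticlockwise seen from above, towards the jig's -x; the end of the range is 1.2. The hinge is stiff with friction (about 1.5 N at the knob) and stays where it is left; there is no spring.
- hook_knob (a point): Centre of the top face of the upright black round knob on the hold-down arm: 18 mm diameter, 45 mm tall, its top 85 mm and its foot 40 mm above the table, 105 mm from the pivot. The knob turns with the arm. Its axes are the arm's: y runs from the pivot to the knob, z up.
- hook_hinge (a point): Point on the upright pivot axis of the hold-down arm, 40 mm above the table, at x = -60, y = -65 mm of the jig. The arm is a flat brass bar 14 mm wide, 10 mm thick, its top 40 mm above the table.
- carriage: Grey carriage sliding on the rail along the jig's y (about 1 N friction), from y = -100 to +100 mm; it starts near the -y end. Origin on the rail's top centre line, 50 mm above the table; axes as the jig's. Block 40 x 50 x 18 mm with a blue fin on top; at x = +28 mm a brass housing with a 10 mm spring ball pointing down; a thin steel marking arm reaches 62 mm towards -x over the tile.
- carriage_grip (a point): Centre of the top face of the blue grip fin of the carriage, 114 mm above the table. The fin is 30 mm along the jig's x, 22 mm along y and 46 mm tall (its foot 68 mm above the table), clear on all sides.
- index: Small fixed red block, 22 x 40 x 12 mm, on the board at x = +88 mm of the jig, 60 to 175 mm to the +y side of the carriage's start. Two round steel ridges cross its top, 6 mm either side of its middle; the notch lies between. Origin on the board, 18 mm above the table, under the notch; axes as the jig's. The ball is in the notch when carriage and block have the same y in the jig's frame.
- notch (a point): The notch, 36.7 mm above the table, same x and y as the index block. Pushing the carriage towards +y, resistance starts about 13 mm before the notch and rises to 6 to 14 N as felt at the gripper, vanishes 6 mm before it, on the first ridge; then the carriage is drawn into the notch. Leaving it on the far side takes about as much again.
- jar: Small closed glaze jar with a blue lid, 54 mm across, 75 mm tall, loose on the table beside the jig. Origin at its foot. Leave alone.
- cup: White ceramic cup with a handle, 70 mm across, 60 mm tall, loose on the table beside the jig. Origin at its foot. Leave alone.
- bowl: Blue ceramic bowl, 100 mm across, 45 mm tall, loose on the table beside the jig. Origin at its foot. Leave alone.

How it is judged:
On the way, in this order (a step that is already met when the one before it is completed fails the run):
1. the hold-down arm rests shut in its catch (value of joint hook below 0.06 rad), for 0.2 s.
2. the carriage, held by the fingers, has its ball in the notch, the arm still shut (value of joint hook below 0.06 rad and y of carriage in the frame of index between -0.003 and 0.003 m and contact force between the fingers and carriage above 2 N), for 0.2 s.
At the end, for the whole second after the job is handed in: The hold-down arm is shut (within 0.06 rad of its stop), and the carriage stands still (under 10 mm/s) with its ball in the notch (carriage within 3 mm of the index block along the rail), while the fingers still hold the carriage (contact over 2 N) (all of step 2 and linear speed of carriage below 0.01 m/s); the arm keeps its last pose, push and grip.
It fails at once if the carriage runs past the notch (by more than 10 mm) (y of carriage in the frame of index above 0.01 m).
It fails at once if the jar is disturbed (moved more than 20 mm) (distance of jar from where it was at the start of the episode above 0.02 m).
It fails at once if the cup is disturbed (moved more than 20 mm) (distance of cup from where it was at the start of the episode above 0.02 m).
It fails at once if the bowl is disturbed (moved more than 20 mm) (distance of bowl from where it was at the start of the episode above 0.02 m).
It also fails if it takes over 58 s, if anything falls off the work surface, if the arm or the gripper's body presses on something with over 40 N, if the wrist force passes 120 N, or if a joint passes its speed limit or range.

ROBOT

A 6-joint arm with a two-finger parallel gripper is mounted at the origin on the work surface. World frame = base frame: x ahead of the robot, y to its left, z up, the work surface at z = 0. Lengths are in m, angles in rad, forces in N, time in s.
With the tool pointing down it reaches from about 0.35 to 0.975 m from the base axis. Payload 4.9 kg.
Tool frame: the origin (TCP) lies at the very end of the fingers, on their centre line; the grasp point (between the pads) lies 19 mm behind it; z points along the fingers, x is the direction in which the jaws open and shut, and the axes are right-handed (so a half turn about z gives the same grasp; the last joint's range is limited). The gripper opens to 85 mm and grips with 20 to 120 N. Pads are 22 mm wide; open, the fingers measure 114 mm over their backs; the gripper's body (76 mm by 85 mm) begins 54 mm behind the grasp point. The pads swing forward as they close: fully open they stand 13 mm farther back than shut.
Start: joints at [-1.359, 0.053, 1.613, -0, 1.476, -0.119], TCP at [0.203, -0.591, 0.231] pointing down, gripper open.
Joint ranges: [-3.01, 3.01], [-1.01, 2.22], [0.06, 2.58], [-1.02, 4.17], [0.09, 2.62], [-3.14, 3.14]. Speed limits (rad/s): [2.57, 2.57, 3.14, 3.14, 3.14, 3.14].

INTERFACE

Orientations are given as a rotation vector (axis times angle).
In Python, from station import monitor, imaging, ticket gives the robot as it stands.
- The arm moves only by the tool step_arm, never from a script. Its argument "targets" is one flat list of numbers, 4 for each row, row after row: the shift along the tool's x, y, z in m, then the turn about the tool's z in rad. In form: [tx, ty, tz, roll, tx, ty, tz, roll, ...]. A call has 1 to 12 rows; each row is the pose to reach, as a shift and turn from the pose measured when the call began, along the tool's axes at that moment; what a row does not reach only later rows make up. A row lasts 1/12 s, in which the tool goes at most 41.7 mm and 7.16 degrees, less where a joint would pass 70% of its speed; a pose out of reach is approached as far as the arm can. A call with a gripper value outside its range is refused whole. "grip" is the finger opening in m, from 0 to 0.0854, set as the call begins (left out, the last holds). The fingers move at their own pace and stop on an object; "force" is the grip in N (left out, the last holds). Time passes only in rows, so rows that repeat a pose let the fingers close. It gives the time, the measured TCP pose, the force and the opening at its end, in the units of the state.
- monitor.get_obs(): the state, without advancing time (a new reading comes with each control period).
- imaging.get_image(name): name is "scene" or "top" or "wrist"; returns a dict with "color" (420x560x3 uint8, red, green, blue), "depth" (420x560 float32, m along the optical axis (not along the pixel's ray), 0 where there is no reading), "fov_y" (degrees; the focal length in pixels is half the picture's height over the tangent of half this angle, whatever the lens; pixels are square), "cx", "cy" (the principal point, pixels), "R" (3x3) and "t" (3): a world point X has camera coordinates R X + t. Camera axes: x right, y down, z forward; pixel columns grow to the right and rows downward; lengths in m; the calibration is good to about 2 mm. A picture is of the moment at which its call begins.
- ticket.finish_job(): hands the job in, once; it reports no verdict.
Trained networks look in a picture, given as the dict that the camera call returned (one of the last four; its "shot" number tells which), for a name from the list of things; names that differ only in an ending like _2 or _b are one class to them, and where a whole thing is asked for, a point or a joint stands for the part that bears it (a point fixed in the world has none). Each returns a list of dicts, best first, with "score" (0 to 1); they miss things now and then, are a little off and sometimes report something else, mostly with a low value. They report only what shows in the picture. A call takes as long as a camera call.
- imaging.search_frame(name, picture): "uv" ([column, row] in pixels, amid what is visible of it).
- imaging.mark_of(name, picture): "uv" ([column, row] in pixels: a listed point, or the origin of a listed thing).
The state is a dict: "t": time; "q": joint angles; "dq": joint speeds; "effort": joint torques, N m; "tool_pos": TCP position; "tool_rot": TCP orientation; "contact_force": force on the tool from outside, world axes, zero at the start; "wrist_torque": the same for the moment, N m; "opening": finger opening in m.
Only numpy, scipy, OpenCV 4.12 (cv2) and the standard library are available. Lean on these libraries where they do the work, as an engineer would, in place of code of your own. Each camera call takes 0.05 s, during which the arm holds its last target.

## Working session

There is one attempt and no reset: what is moved stays moved. The work goes in short steps, Python scripts to look and compute and a tool call to move; the robot and the scene stay as the last step left them, time stands still between calls to the robot, and variables do not carry over. Pictures are saved under pics/ and viewed, and the job is handed in when it is done.

Besides the shell and the picture viewer there is one more tool, called after "Request:" as name(argument=value, ...) on one line, values as JSON. step_arm: Moves the arm, as the interface text tells. Its arguments: {"type":"object","properties":{"targets":{"type":"array","items":{"type":"number"}},"grip":{"type":"number"},"force":{"type":"number"}},"required":["targets"]}

```bash
mkdir -p pics; cat > h.py <<'E'
import numpy as np, cv2
from station import monitor, imaging, ticket
def f(p): return p["color"].shape[0]/2/np.tan(np.radians(p["fov_y"])/2)
def ray(p,uv):
    R=np.array(p["R"]);t=np.array(p["t"])
    d=np.array([(uv[0]-p["cx"])/f(p),(uv[1]-p["cy"])/f(p),1.]); return -R.T@t, R.T@d
def atz(p,uv,z):
    o,d=ray(p,uv); return o+d*(z-o[2])/d[2]
def dep(p,uv):
    u,v=int(round(uv[0])),int(round(uv[1])); w=p["depth"][max(v-2,0):v+3,max(u-2,0):u+3]; w=w[w>0]
    o,d=ray(p,uv); return o+d*np.median(w) if len(w) else None
def proj(p,X):
    c=np.array(p["R"])@X+np.array(p["t"]); return [p["cx"]+f(p)*c[0]/c[2],p["cy"]+f(p)*c[1]/c[2]]
def save(p,n): cv2.imwrite("pics/"+n,p["color"][:,:,::-1])
E
python3 - <<'E'
from h import *
np.set_printoptions(precision=4,suppress=True)
print(monitor.get_obs())
Z=dict(rail_mid=.05,catch=.048,hook_knob=.085,hook_hinge=.04,carriage=.05,carriage_grip=.114,index=.018,notch=.0367,jig=0,jar=0,cup=0,bowl=0)
for c in ["top","scene"]:
    p=imaging.get_image(c); save(p,c+"0.png")
    for n,z in Z.items():
        for r in imaging.mark_of(n,p)[:2]:
            print(c,n,round(r["score"],2),np.round(r["uv"],1),"atz",atz(p,r["uv"],z),"dep",dep(p,r["uv"]))
E
```

```text
{'t': 0.0, 'q': array([-1.359 ,  0.0534,  1.6143, -0.    ,  1.476 , -0.119 ]), 'dq': array([-0.0003, -0.0001, -0.0016, -0.0017,  0.0009,  0.0003]), 'effort': array([  0.001 , -39.3674, -37.018 ,  -0.0001,   0.0069,  -0.    ]), 'tool_pos': array([ 0.2028, -0.5905,  0.2301]), 'tool_rot': array([-2.5557,  1.8246,  0.0024]), 'contact_force': array([ 0.5795, -1.364 ,  0.636 ]), 'wrist_torque': array([-0.0137,  0.0028,  0.0212]), 'opening': 0.0853956500335981}
top rail_mid 0.76 [322.5 211. ] atz [ 0.6254 -0.0732  0.05  ] dep [ 0.626  -0.0735  0.0469]
top catch 0.67 [304.  264.2] atz [ 0.509  -0.0309  0.048 ] dep [ 0.5091 -0.0309  0.047 ]
top catch 0.4 [302.9 199.6] atz [ 0.6519 -0.0304  0.048 ] dep [ 0.6561 -0.0311  0.0303]
top hook_knob 0.65 [344.4 301.3] atz [ 0.4314 -0.11    0.085 ] dep [ 0.4314 -0.1102  0.0839]
top hook_hinge 0.84 [362.4 255.9] atz [ 0.527  -0.1588  0.04  ] dep [ 0.5267 -0.1581  0.0437]
top hook_hinge 0.17 [442.1 239.3] atz [ 0.5627 -0.3352  0.04  ] dep [ 0.5674 -0.3494  0.0037]
top carriage 0.62 [356.1 204.4] atz [ 0.6399 -0.1478  0.05  ] dep [ 0.6346 -0.1434  0.0742]
[... 1207 characters left out ...]
0.68 [237.2 257. ] atz [ 0.6732 -0.1644  0.114 ] dep [ 0.661  -0.1544  0.101 ]
scene index 0.76 [280.8 259.3] atz [ 0.6487 -0.0327  0.018 ] dep [ 0.6589 -0.0438  0.0305]
scene notch 0.65 [282.3 253.6] atz [ 0.654  -0.0347  0.0367] dep [ 0.6518 -0.0323  0.034 ]
scene notch 0.38 [170.8 378.8] atz [ 0.7357 -0.3426  0.0367] dep [ 0.715  -0.3334  0.006 ]
scene jig 0.6 [239.  258.7] atz [ 0.5729 -0.0773  0.    ] dep [ 0.6596 -0.1494  0.0936]
scene jar 0.94 [275.4 202.1] atz [0.4697 0.134  0.    ] dep [0.4975 0.1052 0.0248]
scene cup 0.72 [112.7 326.2] atz [ 0.5584 -0.3454  0.    ] dep [ 0.5927 -0.3553  0.0361]
scene bowl 0.6 [172.2 381.7] atz [ 0.7166 -0.3328  0.    ] dep [ 0.7203 -0.3345  0.0056]
```

View pics/top0.png

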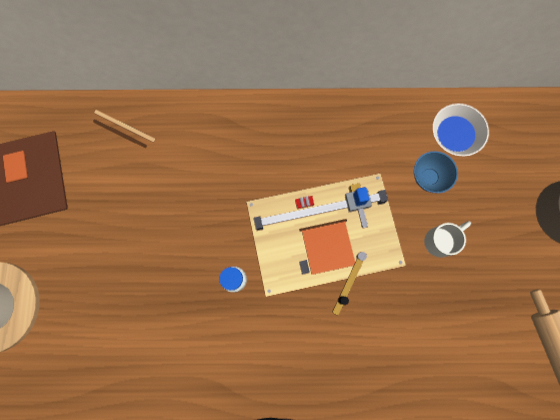

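View pics/scene0.png

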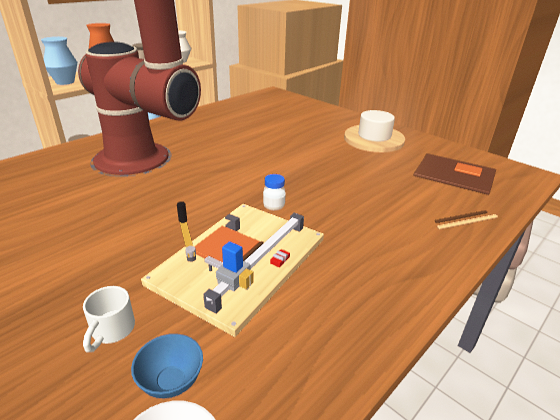

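The top view shows the jig turned slightly anticlockwise. The rail runs from (258,223) to (383,197), with the blue fin at (362,195), the index at (305,202), the knob at (343,300), the catch at (304,267) and the pivot at (362,257). Next I'll refine these from depth.

```bash
cat > m.py <<'E'
from h import *
np.set_printoptions(precision=4,suppress=True)
def cloud(p):
    H,W=p["depth"].shape; u,v=np.meshgrid(np.arange(W),np.arange(H)); D=p["depth"]
    R=np.array(p["R"]);t=np.array(p["t"])
    C=np.stack([(u-p["cx"])/f(p)*D,(v-p["cy"])/f(p)*D,D],-1)
    return (C-t)@R
def measure(p,nm):
    P=cloud(p);ok=p["depth"]>0; hsv=cv2.cvtColor(p["color"],cv2.COLOR_RGB2HSV).astype(int)
    x,y,z=P[...,0],P[...,1],P[...,2]
    box=ok&(x>.38)&(x<.8)&(y>-.29)&(y<.13)
    m=box&(z>.012)&(z<.11)&~((x<.5)&(y>.07))
    h=hsv
    wood=box&(z>.013)&(z<.023)
    print(nm,"board",wood.sum(),cv2.minAreaRect(P[wood][:,:2].astype(np.float32)))
    blue=box&(z>.108)&(z<.12)&(h[...,0]>100)&(h[...,0]<130)&(h[...,1]>120)
    if blue.sum()>4: print("fin top",blue.sum(),P[blue].mean(0),cv2.minAreaRect(P[blue][:,:2].astype(np.float32)))
    red=box&(z>.026)&(z<.042)&((h[...,0]<4)|(h[...,0]>174))&(h[...,1]>150)&(x>.6)
    if red.sum()>4: print("red",red.sum(),P[red].mean(0),cv2.minAreaRect(P[red][:,:2].astype(np.float32)))
    kn=box&(z>.08)&(z<.09)&(h[...,2]<70)
    if kn.sum()>2: print("knob",kn.sum(),P[kn].mean(0), (P[kn].max(0)+P[kn].min(0))/2)
    tile=box&(z>.023)&(z<.031)&(h[...,0]<14)&(h[...,1]>150)&(x<.62)
    if tile.sum()>4: print("tile",tile.sum(),P[tile].mean(0),cv2.minAreaRect(P[tile][:,:2].astype(np.float32)))
    rail=box&(z>.044)&(z<.056)&(h[...,1]<60)&(h[...,2]>120)
    if rail.sum()>4:
        l=cv2.fitLine(P[rail][:,:2].astype(np.float32),cv2.DIST_HUBER,0,.01,.01).ravel(); print("rail",rail.sum(),l,cv2.minAreaRect(P[rail][:,:2].astype(np.float32)))
E
python3 - <<'E'
from m import *
for c in ["top","scene"]:
    p=imaging.get_image(c); measure(p,c)
    if c=="top":
        cv2.imwrite("pics/topz.png",cv2.resize(p["color"][150:330,210:450,::-1],None,fx=3.3,fy=3.3,interpolation=cv2.INTER_CUBIC))
E
```

```text
top board 9295 ((0.5757561922073364, -0.05175650119781494), (0.22019927203655243, 0.37611180543899536), 12.002655982971191)
fin top 151 [ 0.6464 -0.1497  0.1126] ((0.6468271017074585, -0.14998169243335724), (0.02957574464380741, 0.022335901856422424), 15.332050323486328)
red 75 [ 0.6506 -0.0335  0.0293] ((0.6513679623603821, -0.03422064706683159), (0.020452093333005905, 0.03791116550564766), 11.88015079498291)
knob 55 [ 0.4334 -0.1092  0.0838] [ 0.433  -0.1094  0.0843]
tile 1940 [ 0.5486 -0.0859  0.0261] ((0.5502452254295349, -0.08661606907844543), (0.10347063839435577, 0.10105490684509277), 11.472162246704102)
rail 761 [ 0.2342 -0.9722  0.6259 -0.0535] ((0.5671408176422119, -0.03334915637969971), (0.1517169326543808, 0.366739958524704), 13.532361030578613)
scene board 7752 ((0.5719307661056519, -0.0526626855134964), (0.22369451820850372, 0.38109084963798523), 12.125024795532227)
fin top 166 [ 0.649  -0.1555  0.1135] ((0.6468878984451294, -0.15415939688682556), (0.02876592054963112, 0.020249521359801292), 11.582212448120117)
red 62 [ 0.6533 -0.0444  0.0301] ((0.6509891748428345, -0.03847094625234604), (0.020441513508558273, 0.037973593920469284), 12.424284934997559)
knob 41 [ 0.4348 -0.1146  0.0846] [ 0.4337 -0.1139  0.0839]
tile 1098 [ 0.5411 -0.0854  0.0279] ((0.5488418936729431, -0.08771498501300812), (0.10661837458610535, 0.0996548980474472), 13.496590614318848)
rail 904 [ 0.2485 -0.9686  0.6353 -0.0932] ((0.5783346891403198, -0.09468594193458557), (0.16416777670383453, 0.47587934136390686), 20.16692543029785)
```

View pics/topz.png

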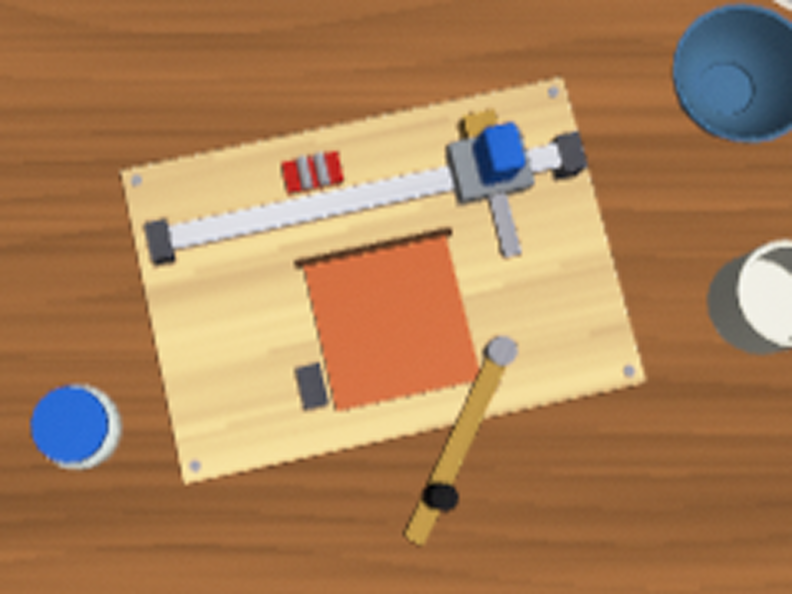

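```bash
cat >> h.py <<'E'
from scipy.spatial.transform import Rotation as Ro
def rel(targets,o=None):
    """targets: list of (x,y,z,heading deg of tool x or None); returns rows in tool axes"""
    o=o or monitor.get_obs(); R=Ro.from_rotvec(o["tool_rot"]).as_matrix()
    h0=np.arctan2(R[1,0],R[0,0]); out=[]
    for x,y,z,h in targets:
        d=R.T@(np.array([x,y,z])-o["tool_pos"])
        r=0 if h is None else -(np.radians(h)-h0); r=(r+np.pi/2)%np.pi-np.pi/2
        out.append(np.r_[d,r])
    return np.array(out)
E
python3 - <<'E'
from h import *
np.set_printoptions(precision=4,suppress=True)
o=monitor.get_obs();R=Ro.from_rotvec(o["tool_rot"]).as_matrix();print(R)
print(rel([(.433,-.110,.231,61.7),(.433,-.110,.12,61.7)]))
E
```

```text
[[ 0.3248 -0.9458 -0.    ]
 [-0.9458 -0.3248  0.    ]
 [-0.      0.     -1.    ]]
[[-0.3803 -0.3738  0.0003  0.8247]
 [-0.3803 -0.3738  0.1113  0.8247]]
```

Request:
step_arm(targets=[-0.03,-0.03,0,-0.12,-0.06,-0.06,0,-0.24,-0.09,-0.09,0,-0.36,-0.12,-0.12,0,-0.48,-0.15,-0.15,0,-0.6,-0.18,-0.18,0,-0.72,-0.21,-0.21,0,-0.84,-0.24,-0.24,0,-0.96,-0.27,-0.27,0,-1.08,-0.3,-0.3,0,-1.2,-0.33,-0.33,0,-1.32,-0.355,-0.35,0,-1.44], grip=0.0854, force=40)

```text
t: 2.4
tool_pos: [0.4194, -0.1397, 0.2317]
tool_rot: [3.124, 0.323, 0.002]
contact_force: [0.2, 0.0, -0.6]
opening: 0.0853
```

```bash
python3 - <<'E'
from h import *
np.set_printoptions(precision=4,suppress=True)
o=monitor.get_obs();print(o["q"],o["tool_pos"])
print(rel([(.433,-.110,.18,61.7)],o))
E
```

```text
[-0.4903 -0.4118  2.0185  0.0002  1.5335 -0.6962] [ 0.4194 -0.1397  0.2317]
[[ 0.0193 -0.0264  0.0517 -0.871 ]]
```

Request:
step_arm(targets=[0.005,-0.008,0,-0.12,0.01,-0.015,0.01,-0.24,0.015,-0.022,0.02,-0.36,0.019,-0.026,0.03,-0.48,0.019,-0.026,0.04,-0.6,0.019,-0.026,0.052,-0.72,0.019,-0.026,0.052,-0.84,0.019,-0.026,0.052,-0.87,0.019,-0.026,0.052,-0.87])

```text
t: 3.15
tool_pos: [0.4326, -0.1103, 0.1795]
tool_rot: [2.697, 1.61, 0.001]
contact_force: [-0.0, 0.3, 0.1]
opening: 0.0856
```

```bash
python3 - <<'E'
from m import *
p=imaging.get_image("wrist"); save(p,"w1.png")
for n,z in dict(hook_knob=.085,hook_hinge=.04,catch=.048,carriage_grip=.114,notch=.0367).items():
    for r in imaging.mark_of(n,p)[:1]: print(n,round(r["score"],2),np.round(r["uv"]),atz(p,r["uv"],z),dep(p,r["uv"]))
o=monitor.get_obs();print(o["tool_pos"],o["q"])
print(rel([(.433,-.110,.052,61.7)],o))
P=cloud(p);hsv=cv2.cvtColor(p["color"],cv2.COLOR_RGB2HSV)
k=(P[...,2]>.08)&(P[...,2]<.09)&(hsv[...,2]<80)&(abs(P[...,0]-.43)<.05)&(abs(P[...,1]+.11)<.05)
print(k.sum(),cv2.minEnclosingCircle(P[k][:,:2].astype(np.float32)) if k.sum() else 0)
E
```

```text
hook_knob 0.68 [280. 210.] [ 0.4337 -0.1116  0.085 ] [ 0.4336 -0.1116  0.0851]
hook_hinge 0.79 [284. 287.] [ 0.527  -0.1567  0.04  ] [ 0.5245 -0.1554  0.0444]
catch 0.8 [384. 219.] [ 0.5022 -0.031   0.048 ] [ 0.502  -0.031   0.0483]
[ 0.4329 -0.1105  0.18  ] [-0.4168 -0.363   2.0692  0.0001  1.4335 -1.4922]
[[ 0.0005 -0.0004  0.128  -0.0015]]
329 ((0.432355672121048, -0.11108513176441193), 0.00889823492616415)
```

View pics/w1.png

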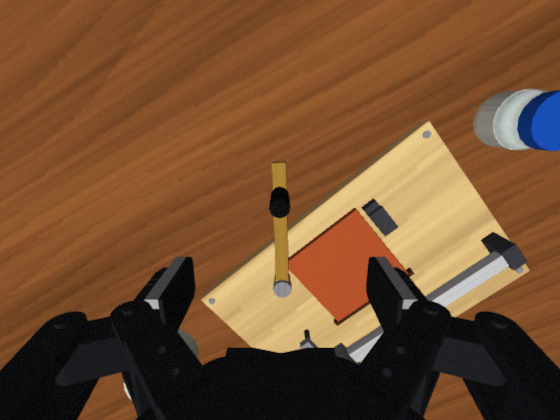

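The wrist view puts the knob at (280,205), midway between the fingers, with the arm running down to the pivot at (283,288). I'll descend over the knob and grip it.

Request:
step_arm(targets=[0,0,0.02,0,0,0,0.045,0,0,0,0.07,0,0,0,0.095,0,0,0,0.115,0,0,0,0.126,0,0,0,0.128,0,0,0,0.128,0])

```text
t: 4.12
tool_pos: [0.4329, -0.1105, 0.0518]
tool_rot: [2.698, 1.608, 0.001]
contact_force: [0.8, -0.0, 0.6]
opening: 0.0855
```

Request:
step_arm(targets=[0,0,0,0,0,0,0,0,0,0,0,0,0,0,0,0,0,0,0,0,0,0,0,0,0,0,0,0,0,0,0,0,0,0,0,0,0,0,0,0], grip=0.0, force=25)

```text
t: 4.95
tool_pos: [0.4332, -0.1107, 0.0523]
tool_rot: [2.697, 1.608, 0.001]
contact_force: [-2.0, -0.6, 5.9]
opening: 0.0175
```

```bash
python3 - <<'E'
from h import *
np.set_printoptions(precision=3,suppress=True)
o=monitor.get_obs();print(o["tool_pos"],o["contact_force"],o["opening"])
H=np.array([.525,-.157]); v=o["tool_pos"][:2]-H; a0=np.degrees(np.arctan2(v[1],v[0])); r0=np.linalg.norm(v);print(a0,r0)
T=[]
for s in np.arange(1,19)/17:
    a=a0+(102.1-a0)*s; r=r0+(.105-r0)*min(s,1); q=np.radians(a)
    T.append((H[0]+r*np.cos(q),H[1]+r*np.sin(q),o["tool_pos"][2],a-90))
print(rel(T,o))
E
```

```text
[ 0.433 -0.111  0.052] [-1.99  -0.582  5.872] 0.01747905417999029
153.21223302427774 0.10278144825061734
[[ 0.005 -0.     0.     0.024]
 [ 0.011  0.     0.     0.077]
 [ 0.016  0.     0.     0.129]
 [ 0.022  0.001  0.     0.182]
 [ 0.027  0.002  0.     0.234]
 [ 0.032  0.003  0.     0.287]
 [ 0.037  0.005  0.     0.339]
 [ 0.043  0.007  0.     0.392]
 [ 0.048  0.009  0.     0.444]
 [ 0.052  0.011  0.     0.497]
 [ 0.057  0.014  0.     0.549]
 [ 0.062  0.017  0.     0.602]
 [ 0.066  0.02   0.     0.654]
 [ 0.071  0.023  0.     0.707]
 [ 0.075  0.027  0.     0.759]
 [ 0.079  0.031  0.     0.812]
 [ 0.083  0.035  0.     0.864]
 [ 0.086  0.039  0.     0.917]]
```

Request:
step_arm(targets=[0.005,0,0,0.03,0.011,0,0,0.08,0.016,0,0,0.13,0.022,0.001,0,0.18,0.027,0.002,0,0.235,0.032,0.003,0,0.287,0.037,0.005,0,0.34,0.043,0.007,0,0.392,0.048,0.009,0,0.445,0.052,0.011,0,0.5,0.057,0.014,0,0.55,0.062,0.017,0,0.6])

```text
t: 5.95
tool_pos: [0.4781, -0.0655, 0.0524]
tool_rot: [3.05, 0.734, 0.002]
contact_force: [-0.5, -6.4, 1.9]
opening: 0.0173
```

```bash
python3 - <<'E'
from h import *
np.set_printoptions(precision=4,suppress=True)
o=monitor.get_obs();print(o["tool_pos"],o["contact_force"],o["opening"])
H=np.array([.525,-.157]); v=o["tool_pos"][:2]-H; a0=np.degrees(np.arctan2(v[1],v[0])); r0=np.linalg.norm(v);print(a0,r0)
T=[]
for s in np.arange(1,9)/6:
    a=a0+(102.1-a0)*s; r=r0; q=np.radians(a)
    T.append((H[0]+r*np.cos(q),H[1]+r*np.sin(q),.052,a-90))
print(rel(T,o))
E
```

```text
[ 0.4781 -0.0655  0.0524] [-0.468  -6.3616  1.9229] 0.017263567322346518
117.14358419124581 0.1028026419791919
[[0.0045 0.0001 0.0004 0.0425]
 [0.009  0.0004 0.0004 0.0863]
 [0.0135 0.0009 0.0004 0.13  ]
 [0.0179 0.0015 0.0004 0.1738]
 [0.0223 0.0024 0.0004 0.2176]
 [0.0267 0.0035 0.0004 0.2613]
 [0.031  0.0047 0.0004 0.3051]
 [0.0353 0.0062 0.0004 0.3488]]
```

Request:
step_arm(targets=[0.0045,0,0,0.042,0.009,0.0005,0,0.086,0.0135,0.001,0,0.13,0.018,0.0015,0,0.174,0.022,0.0025,0,0.218,0.025,0.003,0,0.24,0.027,0.0035,0,0.26,0.029,0.004,0,0.26,0.029,0.004,0,0.26])

```text
t: 6.7
tool_pos: [0.5049, -0.0558, 0.0523]
tool_rot: [3.12, 0.333, -0.002]
contact_force: [-5.0, 0.4, 6.0]
opening: 0.0173
```

```bash
python3 - <<'E'
from m import *
o=monitor.get_obs();print(o["tool_pos"],o["contact_force"],o["opening"])
H=np.array([.525,-.157]); v=o["tool_pos"][:2]-H; print(np.degrees(np.arctan2(v[1],v[0])),np.linalg.norm(v))
p=imaging.get_image("scene"); cv2.imwrite("pics/s2.png",cv2.resize(p["color"][160:340,100:340,::-1],None,fx=3.3,fy=3.3,interpolation=cv2.INTER_CUBIC))
E
```

```text
[ 0.5049 -0.0558  0.0523] [-5.0161  0.4138  5.9778] 0.01726697045229156
101.2088977447574 0.10318218297293376
```

View pics/s2.png

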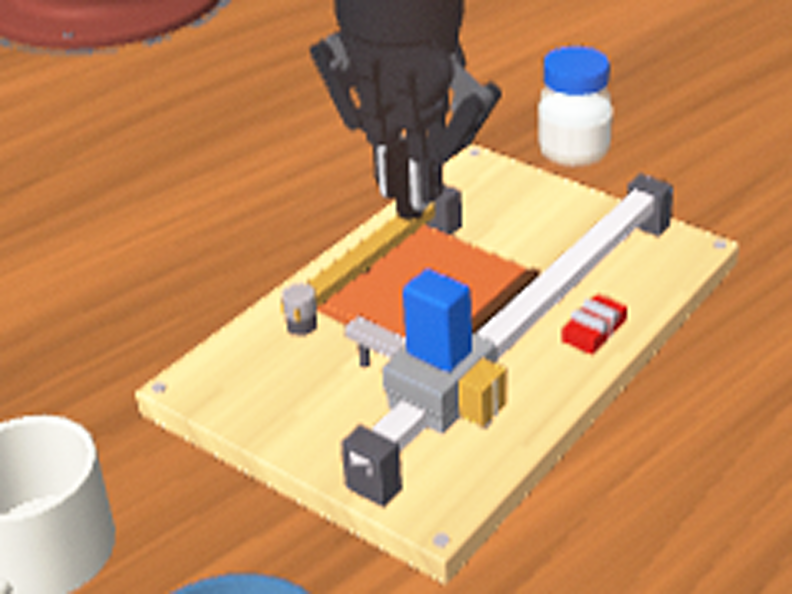

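The zoomed scene view shows the arm's end just entering the catch at about (440,210). I'll push further until it meets the stop.

Request:
step_arm(targets=[0.002,0,0,0.02,0.004,0,0,0.02,0.006,0.0005,0,0.02,0.006,0.0005,0,0.02])

```text
t: 7.08
tool_pos: [0.5051, -0.0557, 0.0519]
tool_rot: [3.124, 0.305, -0.029]
contact_force: [-26.7, -4.3, 21.7]
opening: 0.0175
```

Request:
step_arm(targets=[0.0005,0,0,0,0.0005,0,0,0])

```text
t: 7.25
tool_pos: [0.5047, -0.0559, 0.0521]
tool_rot: [3.123, 0.306, -0.032]
contact_force: [-8.5, -0.3, 8.3]
opening: 0.0172
```

Request:
step_arm(targets=[0,0,0,0,0,0,0,0,0,0,0,0,0,0,0,0,0,0,0,0,0,0,0,0], grip=0.06)

```text
t: 7.75
tool_pos: [0.5047, -0.0558, 0.0519]
tool_rot: [3.123, 0.306, -0.032]
contact_force: [0.3, -0.1, 0.6]
opening: 0.0602
```

Request:
step_arm(targets=[0,0,-0.02,0,0,0,-0.05,0,0,0,-0.08,0,0,0,-0.11,0,0,0,-0.13,0,0,0,-0.14,0,0,0,-0.14,0])

```text
t: 8.33
tool_pos: [0.5091, -0.0555, 0.1949]
tool_rot: [3.122, 0.306, -0.024]
contact_force: [0.1, -0.2, -0.9]
opening: 0.0602
```

```bash
python3 - <<'E'
from m import *
o=monitor.get_obs();print(o["tool_pos"],o["tool_rot"],o["contact_force"],o["opening"])
for c in ["wrist","scene"]:
    p=imaging.get_image(c); save(p,c+"3.png")
    for n,z in dict(hook_knob=.085,hook_hinge=.04,catch=.048,carriage_grip=.114,notch=.0367,rail_mid=.05).items():
        for r in imaging.mark_of(n,p)[:1]: print(c,n,round(r["score"],2),np.round(r["uv"]),atz(p,r["uv"],z),dep(p,r["uv"]))
    measure(p,c)
print(rel([(.6468,-.152,.19,102-180)],o), o["q"])
E
```

```text
[ 0.5091 -0.0555  0.1949] [ 3.1217  0.3057 -0.024 ] [ 0.1023 -0.1505 -0.9104] 0.060150235934902374
wrist hook_knob 0.71 [279. 204.] [ 0.5064 -0.0582  0.085 ] [ 0.5063 -0.0581  0.0855]
wrist notch 0.89 [421. 199.] [ 0.6535 -0.0377  0.0367] [ 0.6553 -0.0384  0.0331]
wrist rail_mid 0.71 [396. 227.] [ 0.6314 -0.0687  0.05  ] [ 0.6317 -0.0689  0.0494]
wrist board 33108 ((0.576244592666626, -0.0556059330701828), (0.2204892784357071, 0.3714602291584015), 12.029046058654785)
red 437 [ 0.6496 -0.0335  0.0301] ((0.6504606008529663, -0.03512683883309364), (0.021046970039606094, 0.03886280953884125), 12.244513511657715)
knob 285 [ 0.5044 -0.0549  0.085 ] [ 0.5042 -0.0554  0.0836]
tile 6407 [ 0.5542 -0.082   0.0272] ((0.5490854978561401, -0.08497078716754913), (0.10556742548942566, 0.10286638140678406), 12.707969665527344)
rail 3673 [ 0.2393 -0.971   0.6145 -0.0006] ((0.5564535856246948, -0.016540318727493286), (0.13860206305980682, 0.280923992395401), 12.499327659606934)
scene hook_knob 0.57 [223. 206.] [ 0.5008 -0.0544  0.085 ] [ 0.5023 -0.0556  0.0862]
scene hook_hinge 0.8 [193. 247.] [ 0.52  
[... 531 characters left out ...]
4  0.1133] ((0.6474035978317261, -0.15385769307613373), (0.02868761122226715, 0.019663482904434204), 10.358519554138184)
red 62 [ 0.6528 -0.0444  0.0298] ((0.6503391861915588, -0.03797769546508789), (0.019995184615254402, 0.03928634896874428), 12.632493019104004)
knob 33 [ 0.506  -0.0593  0.0847] [ 0.505  -0.0586  0.084 ]
tile 872 [ 0.55   -0.0822  0.0278] ((0.5562618970870972, -0.08560769259929657), (0.09157086163759232, 0.10057315975427628), 13.577423095703125)
rail 884 [ 0.2479 -0.9688  0.6396 -0.1224] ((0.5783455967903137, -0.0946463793516159), (0.16198523342609406, 0.47247499227523804), 20.106847763061523)
[[0.1164 0.1214 0.0035 1.5566]] [-0.2485 -0.1865  1.902  -0.0098  1.4388 -0.4424]
```

View pics/wrist3.png

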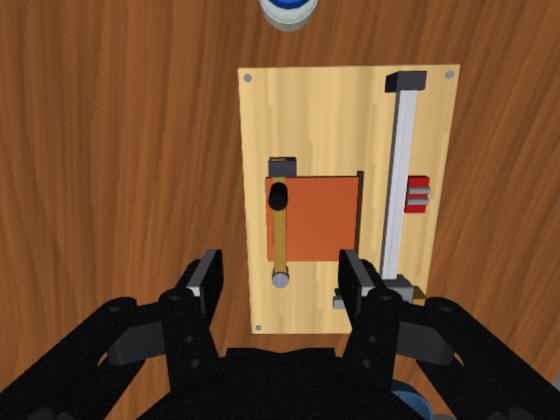

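The wrist view shows the brass bar lying parallel to the board edge with its end in the catch at (282,167), so the arm is shut. Now I'll move over to the fin.

Request:
step_arm(targets=[0.01,0.01,0,0.12,0.02,0.02,0,0.24,0.03,0.03,0,0.36,0.04,0.04,0,0.48,0.05,0.05,0,0.6,0.06,0.06,0,0.72,0.07,0.07,0,0.84,0.08,0.08,0,0.96,0.09,0.09,0,1.08,0.1,0.1,0,1.2,0.11,0.11,0,1.32,0.116,0.118,0,1.44], grip=0.0854)

```text
t: 10.03
tool_pos: [0.6451, -0.149, 0.1894]
tool_rot: [2.534, -1.83, -0.021]
contact_force: [0.7, -0.5, -0.4]
opening: 0.0854
```

Request:
step_arm(targets=[0,0,0,0.1,0,0,0,0.13,0,0,0,0.13])

```text
t: 10.28
tool_pos: [0.6452, -0.1491, 0.1892]
tool_rot: [2.409, -1.991, -0.019]
contact_force: [0.5, 0.8, 0.5]
opening: 0.0853
```

```bash
python3 - <<'E'
from m import *
o=monitor.get_obs();print(o["tool_pos"],o["tool_rot"],o["opening"])
print(Ro.from_rotvec(o["tool_rot"]).as_matrix())
p=imaging.get_image("wrist"); save(p,"w4.png"); measure(p,"w")
for n,z in dict(carriage_grip=.114,notch=.0367).items():
    for r in imaging.mark_of(n,p)[:1]: print(n,round(r["score"],2),np.round(r["uv"]),atz(p,r["uv"],z),dep(p,r["uv"]))
print(rel([(.6468,-.152,.077,102-180)],o), o["q"])
E
```

```text
[ 0.6452 -0.1491  0.1892] [ 2.4086 -1.9909 -0.0194] 0.08534805856730517
[[ 0.1882 -0.9819 -0.0202]
 [-0.9821 -0.1881 -0.0049]
 [ 0.001   0.0208 -0.9998]]
w board 32761 ((0.5742782950401306, -0.050540775060653687), (0.22036215662956238, 0.3820403516292572), 11.98501968383789)
fin top 984 [ 0.6492 -0.1515  0.1141] ((0.6481899619102478, -0.15171512961387634), (0.02880512923002243, 0.021309951320290565), 11.301947593688965)
red 479 [ 0.6524 -0.0374  0.0304] ((0.6517144441604614, -0.03612351417541504), (0.020925108343362808, 0.040197961032390594), 12.126144409179688)
knob 21 [ 0.6613 -0.1474  0.0859] [ 0.6608 -0.1474  0.0855]
tile 5669 [ 0.5651 -0.0879  0.0274] ((0.558890700340271, -0.08524618297815323), (0.08773799240589142, 0.10806693881750107), 12.092451095581055)
rail 4266 [ 0.2212 -0.9752  0.6263 -0.0543] ((0.5618650913238525, -0.03932704031467438), (0.13664743304252625, 0.3569774925708771), 12.003427505493164)
carriage_grip 0.67 [288. 214.] [ 0.6447 -0.155   0.114 ] [ 0.6449 -0.1549  0.1146]
notch 0.89 [170. 162.] [ 0.6499 -0.0363  0.0367] [ 0.6487 -0.0346  0.0315]
[[ 0.003  -0.0034  0.1121 -0.0201]] [-0.3347  0.1781  1.5482 -0.0114  1.4327  1.0485]
```

View pics/w4.png

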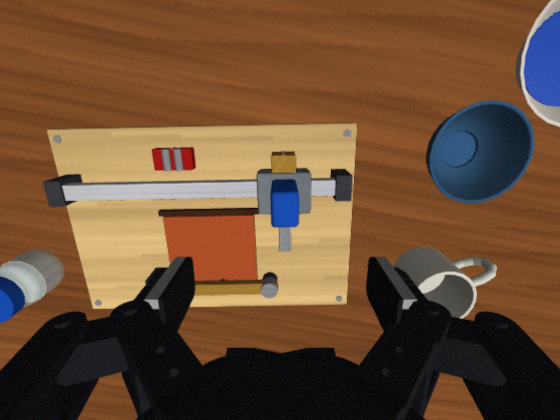

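The fin is at about (285,203) with clear sides, and the index at (173,159), about 112 mm further along +y. I'll descend and grip the fin.

Request:
step_arm(targets=[0.003,-0.002,0.02,-0.02,0.003,-0.003,0.045,-0.02,0.003,-0.003,0.07,-0.02,0.003,-0.003,0.09,-0.02,0.003,-0.003,0.105,-0.02,0.003,-0.003,0.112,-0.02,0.003,-0.003,0.112,-0.02], grip=0.06)

```text
t: 11.02
tool_pos: [0.645, -0.1514, 0.0752]
tool_rot: [2.429, -1.964, -0.025]
contact_force: [-0.2, -0.3, -0.6]
opening: 0.0601
```

Request:
step_arm(targets=[0,0,0,0,0,0,0,0,0,0,0,0,0,0,0,0,0,0,0,0,0,0,0,0,0,0,0,0], grip=0.0, force=50)

```text
t: 11.6
tool_pos: [0.6461, -0.1518, 0.0772]
tool_rot: [2.43, -1.964, -0.02]
contact_force: [-0.7, 0.5, 5.3]
opening: 0.0217
```

```bash
python3 - <<'E'
from m import *
o=monitor.get_obs();print(o["tool_pos"],o["tool_rot"],o["contact_force"],o["opening"])
print(Ro.from_rotvec(o["tool_rot"]).as_matrix())
p=imaging.get_image("top");measure(p,"top")
ey=np.array([-np.sin(.21),np.cos(.21)])
x,y,z=o["tool_pos"]
print(rel([(x+ey[0]*s,y+ey[1]*s,z,None) for s in (.04,.08,.09,.1125)],o))
E
```

```text
[ 0.6461 -0.1518  0.0772] [ 2.4301 -1.9645 -0.0202] [-0.6958  0.4902  5.3352] 0.021651341948135207
[[ 0.2096 -0.9776 -0.0206]
 [-0.9778 -0.2095 -0.0048]
 [ 0.0004  0.0211 -0.9998]]
top board 5275 ((0.573388934135437, -0.0029952824115753174), (0.2164865881204605, 0.2700877785682678), 85.91313934326172)
red 78 [ 0.6508 -0.0337  0.0292] ((0.6509699821472168, -0.0343409925699234), (0.020393598824739456, 0.038121722638607025), 9.949878692626953)
knob 50 [ 0.5043 -0.0535  0.0839] [ 0.5037 -0.0532  0.0836]
tile 873 [ 0.5562 -0.0633  0.0261] ((0.5473337173461914, -0.07275789231061935), (0.10271544009447098, 0.07195009291172028), 12.056439399719238)
rail 600 [ 0.2425 -0.9702  0.6131 -0.0002] ((0.5528867244720459, 0.015388935804367065), (0.1441594660282135, 0.2670016586780548), 14.164084434509277)
[[-0.04   -0.     -0.      0.    ]
 [-0.08   -0.0001 -0.      0.    ]
 [-0.09   -0.0001 -0.      0.    ]
 [-0.1125 -0.0001 -0.0001  0.    ]]
```

Request:
step_arm(targets=[-0.005,0,0,0,-0.012,0,0,0,-0.02,0,0,0,-0.028,0,0,0,-0.036,0,0,0,-0.044,0,0,0,-0.052,0,0,0,-0.06,0,0,0,-0.068,0,0,0,-0.076,0,0,0,-0.08,0,0,0,-0.08,0,0,0])

```text
t: 12.65
tool_pos: [0.6292, -0.0722, 0.0772]
tool_rot: [2.431, -1.964, -0.021]
contact_force: [0.7, 0.7, 1.6]
opening: 0.0215
```

```bash
python3 - <<'E'
from m import *
o=monitor.get_obs();print(o["tool_pos"],o["tool_rot"],o["contact_force"],o["opening"])
for c in ["top","scene"]:
    p=imaging.get_image(c);measure(p,c);u=(200,140) if c=="top" else (160,180)
    cv2.imwrite("pics/%s5.png"%c,cv2.resize(p["color"][u[1]:u[1]+135,u[0]:u[0]+180,::-1],None,fx=4,fy=4,interpolation=cv2.INTER_CUBIC))
    for n,z in dict(carriage_grip=.114,carriage=.05,notch=.0367).items():
        for r in imaging.mark_of(n,p)[:1]: print(n,round(r["score"],2),np.round(r["uv"]),atz(p,r["uv"],z),dep(p,r["uv"]))
ey=np.array([-np.sin(.21),np.cos(.21)])
d=o["tool_pos"][:2]-[.6461,-.1518]; print("moved",d@ey,d@[ey[1],-ey[0]])
E
```

```text
[ 0.6292 -0.0722  0.0772] [ 2.4314 -1.9638 -0.0214] [0.6947 0.7469 1.6384] 0.02146204482610761
top board 4069 ((0.5758935809135437, -0.051953598856925964), (0.22007863223552704, 0.37552517652511597), 11.9030122756958)
rail 324 [ 0.1915 -0.9815  0.6286 -0.0668] ((0.6261182427406311, -0.0629134476184845), (0.11598166823387146, 0.5045170783996582), 30.54202651977539)
scene board 7048 ((0.5726041793823242, -0.05231115221977234), (0.22210843861103058, 0.38146379590034485), 12.04758071899414)
fin top 66 [ 0.6388 -0.0723  0.1132] ((0.6379135251045227, -0.0696050152182579), (0.013835245743393898, 0.026024742051959038), 37.416744232177734)
red 45 [ 0.655  -0.0389  0.0298] ((0.6517826914787292, -0.03787825256586075), (0.01916579343378544, 0.039444450289011), 15.799674034118652)
knob 44 [ 0.5381 -0.0689  0.0857] [ 0.5688 -0.0756  0.0848]
tile 1060 [ 0.5565 -0.101   0.0277] ((0.5574647188186646, -0.08810048550367355), (0.08810652047395706, 0.10543104261159897), 11.967535972595215)
rail 832 [ 0.2096 -0.9778  0.6308 -0.074 ] ((0.5829441547393799, -0.09203505516052246), (0.17047128081321716, 0.4712231159210205), 18.043010711669922)
carriage_grip 0.56 [260. 225.] [ 0.6323 -0.0741  0.114 ] [ 0.6376 -0.0791  0.1192]
carriage 0.83 [262. 250.] [ 0.6293 -0.066   0.05  ] [ 0.6463 -0.0824  0.0688]
notch 0.64 [228. 217.] [ 0.4814 -0.0291  0.0367] [ 0.4988 -0.0428  0.0515]
moved 0.08142243804682077 3.826125190230908e-05
```

View pics/scene5.png

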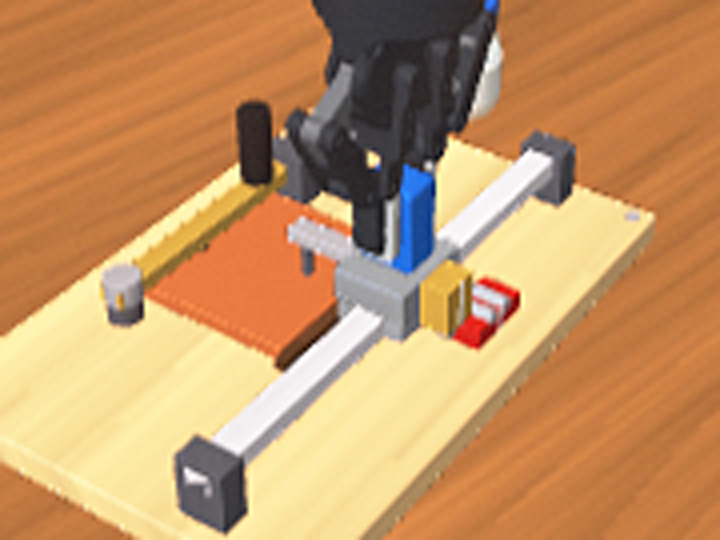

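The carriage is held and still short of the red block; the ball housing at (445,300) is just before it. I'll approach slowly and watch the force.

Request:
step_arm(targets=[-0.004,0,0,0,-0.008,0,0,0,-0.012,0,0,0,-0.014,0,0,0,-0.014,0,0,0])

```text
t: 13.47
tool_pos: [0.6265, -0.0593, 0.0772]
tool_rot: [2.431, -1.965, -0.021]
contact_force: [1.0, 0.7, 1.6]
opening: 0.0213
```

Request:
step_arm(targets=[-0.001,0,0,0,-0.002,0,0,0,-0.002,0,0,0])

```text
t: 13.72
tool_pos: [0.626, -0.0572, 0.0772]
tool_rot: [2.431, -1.965, -0.021]
contact_force: [1.7, 0.6, 0.4]
opening: 0.0215
```

Request:
step_arm(targets=[-0.001,0,0,0,-0.002,0,0,0,-0.002,0,0,0])

```text
t: 13.97
tool_pos: [0.6255, -0.0551, 0.0772]
tool_rot: [2.431, -1.965, -0.021]
contact_force: [1.7, -0.8, 0.6]
opening: 0.0215
```

Request:
step_arm(targets=[-0.001,0,0,0,-0.002,0,0,0,-0.002,0,0,0])

```text
t: 14.22
tool_pos: [0.6252, -0.0536, 0.0772]
tool_rot: [2.43, -1.964, -0.02]
contact_force: [2.2, -1.4, 0.2]
opening: 0.0214
```

Request:
step_arm(targets=[-0.001,0,0,0,-0.002,0,0,0,-0.002,0,0,0])

```text
t: 14.47
tool_pos: [0.6251, -0.0531, 0.0772]
tool_rot: [2.429, -1.964, -0.016]
contact_force: [3.9, -6.7, -0.6]
opening: 0.0219
```

Request:
step_arm(targets=[-0.001,0,0,0,-0.002,0,0,0,-0.002,0,0,0])

```text
t: 14.72
tool_pos: [0.6251, -0.0528, 0.0772]
tool_rot: [2.427, -1.964, -0.012]
contact_force: [4.3, -7.7, -1.6]
opening: 0.0213
```

Request:
step_arm(targets=[-0.001,0,0,0,-0.002,0,0,0,-0.002,0,0,0])

```text
t: 14.97
tool_pos: [0.625, -0.0526, 0.0772]
tool_rot: [2.426, -1.964, -0.008]
contact_force: [4.8, -9.3, -0.8]
opening: 0.0214
```

Request:
step_arm(targets=[-0.002,0,0,0,-0.003,0,0,0,-0.004,0,0,0])

```text
t: 15.22
tool_pos: [0.625, -0.0523, 0.0772]
tool_rot: [2.422, -1.963, -0.0]
contact_force: [6.1, -15.7, -4.6]
opening: 0.0218
```

Request:
step_arm(targets=[-0.002,0,0,0,-0.003,0,0,0,-0.004,0,0,0])

```text
t: 15.47
tool_pos: [0.6245, -0.0502, 0.0773]
tool_rot: [2.421, -1.964, 0.002]
contact_force: [4.0, -8.2, -0.6]
opening: 0.0217
```

```bash
python3 - <<'E'
from m import *
o=monitor.get_obs();print(o["tool_pos"],o["contact_force"],o["opening"]);print(Ro.from_rotvec(o["tool_rot"]).as_matrix())
for c,u in [("scene",(220,195)),("wrist",(0,0))]:
    p=imaging.get_image(c);im=p["color"][...,::-1]
    if c=="scene": im=cv2.resize(im[u[1]:u[1]+90,u[0]:u[0]+120],None,fx=6,fy=6,interpolation=cv2.INTER_CUBIC)
    cv2.imwrite("pics/%s6.png"%c,im)
    for n,z in dict(carriage_grip=.114,carriage=.05,index=.018,notch=.0367).items():
        for r in imaging.mark_of(n,p)[:1]: print(c,n,round(r["score"],2),np.round(r["uv"]),atz(p,r["uv"],z))
    measure(p,c)
E
```

```text
[ 0.6245 -0.0502  0.0773] [ 4.0308 -8.2175 -0.5614] 0.021700230425656396
[[ 0.2063 -0.9784 -0.0143]
 [-0.9783 -0.206  -0.0198]
 [ 0.0164  0.0181 -0.9997]]
scene carriage_grip 0.93 [265. 216.] [ 0.6176 -0.0466  0.114 ]
scene carriage 0.7 [230. 216.] [ 0.4991 -0.037   0.05  ]
scene index 0.5 [282. 259.] [ 0.6489 -0.0303  0.018 ]
scene notch 0.6 [278. 253.] [ 0.6465 -0.0385  0.0367]
scene board 7142 ((0.5788669586181641, -0.08196887373924255), (0.22157368063926697, 0.32132038474082947), 12.095695495605469)
fin top 58 [ 0.634  -0.0492  0.1135] ((0.6342000961303711, -0.048609599471092224), (0.012370768934488297, 0.022093120962381363), 39.016578674316406)
red 61 [ 0.6546 -0.0455  0.0298] ((0.6507938504219055, -0.03733932971954346), (0.02071366272866726, 0.038457006216049194), 11.605570793151855)
knob 44 [ 0.5341 -0.0624  0.0855] [ 0.5664 -0.0633  0.0851]
tile 1277 [ 0.5589 -0.0953  0.0277] ((0.557412326335907, -0.0884953960776329), (0.09009632468223572, 0.10256645828485489), 10.751665115356445)
rail 843 [ 0.2056 -0.9786  0.6404 -0.1187] ((0.592604398727417, -0.13383929431438446), (0.163606
[... 357 characters left out ...]
652456760406, 0.38253211975097656), 11.765316009521484)
fin top 3320 [ 0.6282 -0.0468  0.1139] ((0.625943124294281, -0.04556300863623619), (0.02980012074112892, 0.03483393043279648), 11.63878059387207)
red 668 [ 0.6531 -0.0281  0.0303] ((0.6518800854682922, -0.03527957946062088), (0.020968683063983917, 0.03894452005624771), 12.001221656799316)
knob 503 [ 0.6356 -0.044   0.086 ] [ 0.6334 -0.0465  0.085 ]
tile 2842 [ 0.5634 -0.0912  0.0271] ((0.5619571208953857, -0.09044960141181946), (0.04881745204329491, 0.1264638751745224), 55.60451126098633)
rail 9017 [ 0.218  -0.9759  0.6265 -0.0481] ((0.5624068975448608, -0.03995156288146973), (0.1368625909090042, 0.3565567135810852), 11.827272415161133)
```

View pics/scene6.png

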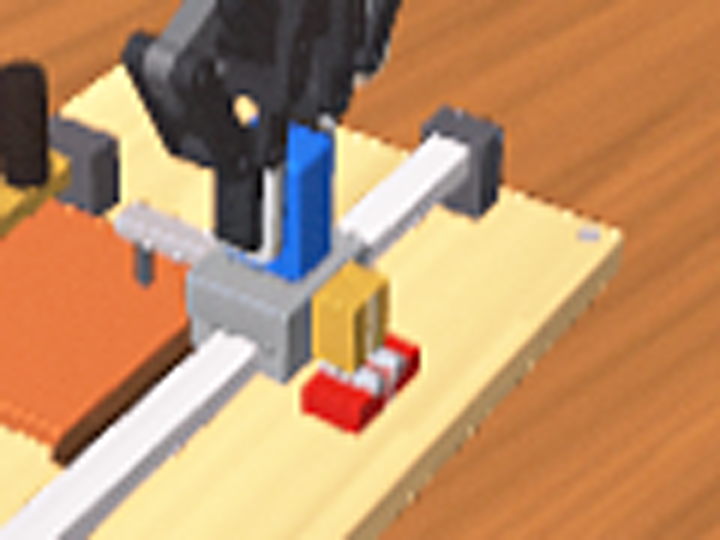

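View pics/wrist6.png

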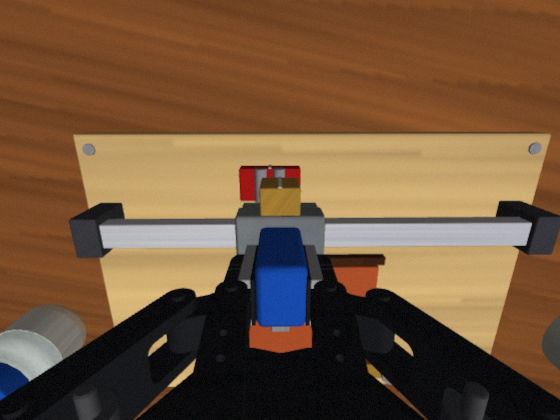

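In the wrist view the ball housing (280,195) is still to the right of the index middle (270,183), at about the first ridge. That leaves about 8 mm, so I'll carry on gently.

Request:
step_arm(targets=[-0.001,0,0,0,-0.002,0,0,0,-0.003,0,0,0])

```text
t: 16.22
tool_pos: [0.6234, -0.0448, 0.0772]
tool_rot: [2.423, -1.964, -0.003]
contact_force: [2.8, -2.1, 1.8]
opening: 0.0215
```

Request:
step_arm(targets=[-0.001,0,0,0,-0.002,0,0,0,-0.003,0,0,0])

```text
t: 16.47
tool_pos: [0.6227, -0.0417, 0.0772]
tool_rot: [2.423, -1.963, -0.002]
contact_force: [3.3, -4.5, 1.3]
opening: 0.0216
```

```bash
python3 - <<'E'
from m import *
o=monitor.get_obs();print(o["tool_pos"],o["contact_force"],o["opening"])
ey=np.array([-np.sin(.21),np.cos(.21)])
for k in range(2):
    p=imaging.get_image("wrist"); cv2.imwrite("pics/w7.png",cv2.resize(p["color"][140:260,200:360,::-1],None,fx=5,fy=5,interpolation=cv2.INTER_CUBIC))
    q={}
    for n,z in dict(carriage_grip=.114,carriage=.05,index=.018,notch=.0367).items():
        for r in imaging.mark_of(n,p)[:1]: q[n]=atz(p,r["uv"],z)[:2]; print(n,round(r["score"],2),np.round(r["uv"],1),q[n],q[n]@ey)
measure(p,"w")
P=cloud(p);h=cv2.cvtColor(p["color"],cv2.COLOR_RGB2HSV).astype(int)
def seg(n,m):
    s=P[m][:,:2]; print(n,m.sum(),"ey range",np.percentile(s@ey,[1,50,99]),"z",np.median(P[m][:,2]))
near=(abs(P[...,0]-.64)<.05)&(abs(P[...,1]+.04)<.06)
seg("red",near&((h[...,0]<4)|(h[...,0]>174))&(h[...,1]>150)&(P[...,2]>.025)&(P[...,2]<.035))
seg("fin",near&(h[...,0]>100)&(h[...,0]<130)&(P[...,2]>.111)&(h[...,1]>150))
seg("brass",near&(h[...,0]>15)&(h[...,0]<30)&(P[...,2]>.05)&(h[...,1]>120))
g=near&(h[...,1]<60)&(P[...,2]>.064)&(P[...,2]<.071); seg("block",g)
E
```

```text
[ 0.6227 -0.0417  0.0772] [ 3.2952 -4.4813  1.2964] 0.0215688192798206
carriage_grip 0.75 [284.8 300.9] [ 0.6235 -0.0428] -0.1718152793956604
carriage 0.88 [280.1 236.3] [ 0.6239 -0.0415] -0.1706482462676447
index 0.67 [279.5 182.4] [ 0.65   -0.0359] -0.17065868860810038
notch 0.71 [282.2 190.3] [ 0.6497 -0.0376] -0.17218510262586129
carriage_grip 0.91 [284.3 302.4] [ 0.6227 -0.0428] -0.17164402796595946
carriage 0.87 [282.3 235.6] [ 0.6247 -0.0427] -0.17200731263601207
index 0.58 [280.3 179. ] [ 0.6525 -0.036 ] -0.1711944950319895
notch 0.92 [280.8 187.2] [ 0.6515 -0.0363] -0.17128051337817787
w board 52472 ((0.5746963024139404, -0.050451502203941345), (0.22012652456760406, 0.38247165083885193), 11.978425025939941)
fin top 3314 [ 0.6269 -0.0403  0.1139] ((0.6251466274261475, -0.042509034276008606), (0.02990594692528248, 0.03643546253442764), 13.200162887573242)
red 741 [ 0.6539 -0.0347  0.0304] ((0.6518933773040771, -0.03532402589917183), (0.021035823971033096, 0.03910459205508232), 12.310075759887695)
knob 434 [ 0.6337 -0.0378  0.086 ] [ 0.6322 -0.0399  0.085 ]
tile 2991 [ 0.5668 -0.0901  0.027 ] ((0.5634142756462097, -0.08643077313899994), (0.04858263581991196, 0.12889520823955536), 55.00565719604492)
rail 8903 [ 0.2482 -0.9687  0.6276 -0.0652] ((0.6045734286308289, -0.02259969711303711), (0.08939504623413086, 0.36940303444862366), 28.29473114013672)
red 763 ey range [-0.1897 -0.1696 -0.1511] z 0.030407434198752963
fin 3833 ey range [-0.2239 -0.1703 -0.1158] z 0.1144558648762401
brass 1504 ey range [-0.2216 -0.1709 -0.1498] z 0.06830274542494041
block 2073 ey range [-0.1948 -0.1704 -0.1458] z 0.06830504208008746
```

View pics/w7.png

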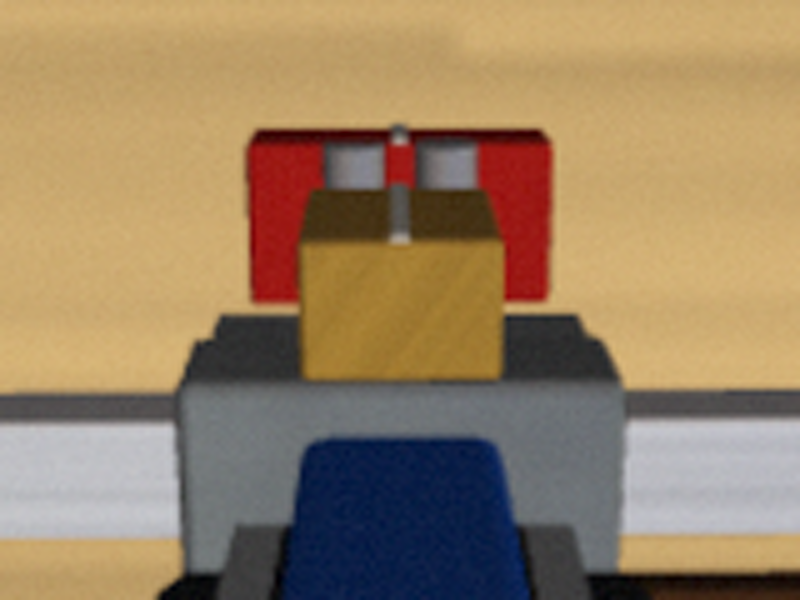

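The wrist view shows the housing's centre line and the scribe line, both at column 400, centred on the index block (250–550) and between the ridges. The measured centres agree to within 1 mm. I'll let it settle with the push removed, then recheck.

Request:
step_arm(targets=[0,0,0,0,0,0,0,0,0,0,0,0,0,0,0,0,0,0,0,0,0,0,0,0])

```text
t: 17.47
tool_pos: [0.6227, -0.0417, 0.0772]
tool_rot: [2.423, -1.964, -0.003]
contact_force: [2.6, -1.0, 1.6]
opening: 0.0217
```

```bash
python3 - <<'E'
from m import *
o=monitor.get_obs();print(o["t"],o["tool_pos"],o["contact_force"],o["opening"])
ey=np.array([-np.sin(.21),np.cos(.21)])
p=imaging.get_image("wrist"); cv2.imwrite("pics/w8.png",cv2.resize(p["color"][140:260,200:360,::-1],None,fx=5,fy=5,interpolation=cv2.INTER_CUBIC))
P=cloud(p);h=cv2.cvtColor(p["color"],cv2.COLOR_RGB2HSV).astype(int)
def seg(n,m):
    a=np.percentile(P[m][:,:2]@ey,[1,99]); print(n,a.mean())
near=(abs(P[...,0]-.64)<.05)&(abs(P[...,1]+.04)<.06)
seg("red",near&((h[...,0]<4)|(h[...,0]>174))&(h[...,1]>150)&(P[...,2]>.025)&(P[...,2]<.035))
seg("block",near&(h[...,1]<60)&(P[...,2]>.064)&(P[...,2]<.071))
p=imaging.get_image("scene"); cv2.imwrite("pics/s8.png",cv2.resize(p["color"][160:310,160:360,::-1],None,fx=4,fy=4,interpolation=cv2.INTER_CUBIC))
E
```

```text
17.4667 [ 0.6227 -0.0417  0.0772] [ 2.6106 -1.045   1.6421] 0.021667585615925956
red -0.17040745634046933
block -0.17030600623950498
```

View pics/w8.png

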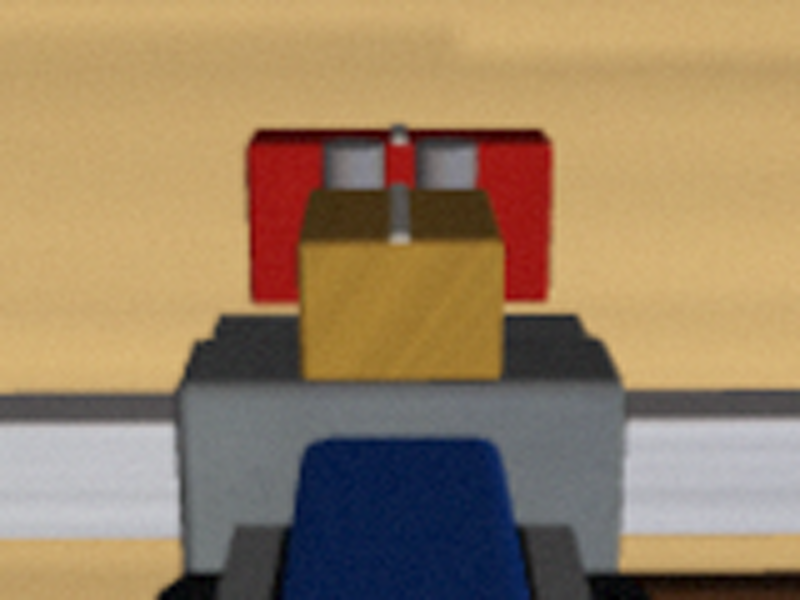

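View pics/s8.png

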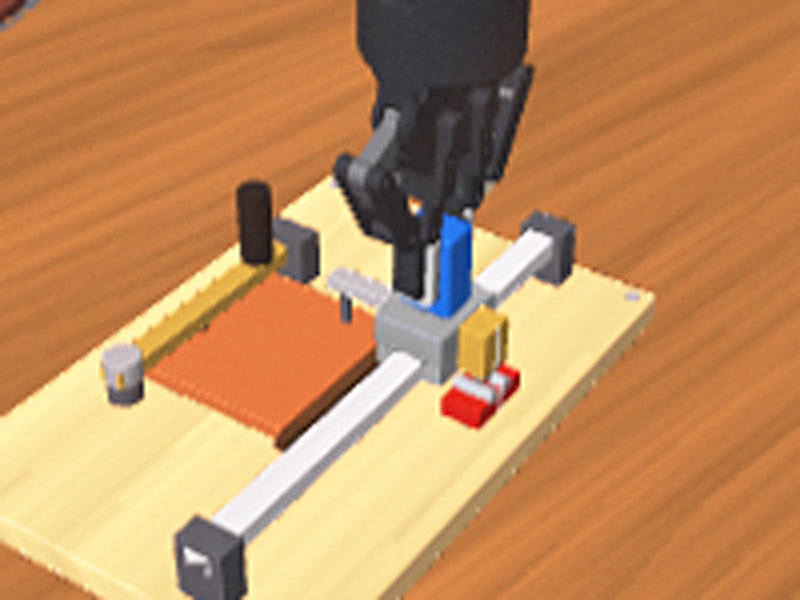

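The wrist view still shows the carriage centred on the notch (column 400). The scene view shows the brass arm in its catch at (295,250) and the fin held by the fingers. I'm handing the job in.

```bash
python3 -c "
from station import ticket;print(ticket.finish_job())"
```

```text
the job is handed in; nothing more can be done
None
```

The job is handed in at about 17.5 s of the 58 s allowed, with the hold-down arm shut and the carriage held in the notch. The station gave no verdict.

- **Hold-down arm:** I gripped the knob and swung it along its arc until it met its stop. Pushing further raised the force to about 27 N along x (about 35 N in all) with no movement. Later pictures show the bar's end in the catch and parallel to the board's edge.
- **Carriage:** I gripped the blue fin at 50 N and slid it about 112.5 mm towards the red block. Resistance began about 11–12 mm before the notch, peaked at about 15–17 N at the wrist and then dropped.
- **Last checks:** The centres of the carriage and index block agree within about 0.1 mm along the rail in the wrist camera's depth. The fingers stood at 21.7 mm on the 22 mm fin, and the remaining wrist force was about 3 N.
- **Disagreed or not measured:** The wrist force peaked slightly above the stated 6–14 N, and the tool was tilted by about 1 degree at the end. I did not remeasure the jar, cup and bowl, but the gripper stayed well clear of them.

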